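Load the till's coin insert

ROBOT

A 6-joint arm with a two-finger parallel gripper is mounted at the origin on a cart in front of the work surface, level with it; the furniture and walls round the work are solid. World frame = base frame: x ahead of the robot, y to its left, z up, the work surface at z = 0. Lengths are in m, angles in degrees, forces in N, time in s.
With the tool pointing down it reaches from about 0.4 to 0.825 m from the base axis. Payload 7 kg.
Tool frame: the origin (TCP) lies on the centre line of the jaws, within the pads' length; the fingertips stand 8 mm ahead of it and the grasp point (between the pads) lies 11 mm behind it; z points along the fingers, y is the line along which they close (so a half turn about z gives the same grasp; the last joint's range is limited). The gripper opens to 88 mm and grips with 3 to 60 N. Pads are 19 mm wide; open, the fingers measure 130 mm over their backs; the gripper's body (78 mm by 193 mm) begins 47 mm behind the grasp point.
Start: joints at [84.861, 20.546, 0.682, 0, -70.136, -16.507], TCP at [0.249, 0.627, 0.235] pointing down, gripper open.
Joint ranges: [-176.03, 176.03], [-82.01, 121.73], [-58.28, 71.71], [-173.87, 95.51], [-174.79, -0.11], [-173.66, 173.66]. Speed limits (degrees/s): [136.94, 136.94, 172.46, 180, 180, 180].

INTERFACE

Orientations are given as [roll, pitch, yaw] about the fixed x, y, z axes, in that order (R = Rz(yaw) Ry(pitch) Rx(roll)).
In Python, from plant import r gives the robot as it stands.
- The arm moves only by the tool carry_out, never from a script. Its argument "targets" is a list of rows, each a list of 6 numbers: the shift along the tool's x, y, z scaled (see below), then the turn, a rotation vector about the tool's x, y, z scaled (see below). A call has 1 to 5 rows; each row shifts and turns the commanded pose from where the row before left it, along the tool's axes as they then stand; what a row does not reach is not made up. The controller multiplies each number of a shift by 0.5 m and each number of a turn by 60 degrees. A row lasts 1/8 s, in which the tool goes at most 62.5 mm and 10.7 degrees, less where a joint would pass 70% of its speed; a pose out of reach is approached as far as the arm can. A call with a number of a shift or a turn outside -1 to 1 is refused whole. A call with a gripper value outside its range is refused whole. "hand" is the opening, from 0 (shut) to 1 (fully open), set as the call begins (left out, the last holds). The fingers move at their own pace and stop on an object; "squeeze" is the grip in N (left out, the last holds). Time passes only in rows, so rows that do not move let the fingers close. It gives the time, the measured TCP pose, the force, the opening and the grip force at its end, in the units of the state.
- r.get_state(): the state, without advancing time (a new reading comes with each control period).
- r.capture(name): name is "side" or "top"; returns the picture (400x640x3 uint8, red, green, blue); there is no depth.
- r.camera_info(name): a dict with "K" (3x3 intrinsics, pixels), "distortion" ([k1, k2, p1, p2, k3] as OpenCV has them; the pictures are not rectified), "eye" and "attitude" of the camera in the world. Camera axes: x right, y down, z forward; pixel columns grow to the right and rows downward; lengths in m; the calibration is good to about 2 mm. A picture is of the moment at which its call begins. camera_info takes no time and is no camera call.
- r.close_job(): hands the job in; it is judged then, once.
The state is a dict: "time_s": time; "joints": joint angles; "qd": joint speeds; "joint_torque": joint torques, N m; "tcp_pos": TCP position; "eef_rot": TCP orientation; "contact_force": force on the tool from outside, world axes, zero at the start; "moment": the same for the moment, N m; "gripper_width": finger opening in m; "gripper_force": force on a finger pad.
Only numpy, scipy, OpenCV 4.12 (cv2) and the standard library are available. Lean on these libraries where they do the work, as an engineer would, in place of code of your own. Each camera call takes 0.05 s, during which the arm holds its last target. There are 200 camera calls.

TASK

Get the till float ready: lay each of the four paper-wrapped coin rolls in the coin tray of its own colour, lying down in the groove between the two end stops. Set the rolls down rather than dropping them, or the paper bursts, and leave the white paper roll and the grey tin where they are.

Things in the scene. Friction and masses are not known exactly. Their poses are not given: they have to be found in the camera images.
- yellow_roll: yellow coin roll: a tight stack of coins in yellow paper with a white band near each end, a rigid cylinder 23 mm across and 58 mm long, about 190 g, lying on its side. Origin at its middle, on its axis; its x axis runs along its length (y and z turn as it rolls). Grip it across its middle.
- yellow_tray: yellow coin tray fixed in the grey insert, 124 x 59 mm. V groove along its x on the centre line, 20 mm wide, 4.7 mm deep; flat shoulders beside it 7.7 mm above the origin; end stops 36 mm wide, 14 mm high, leave a pocket 72 mm long. Origin: centre of the underside, 3 mm above the counter, z up. The yellow roll lies home along x, axis 15.7 mm above the origin.
- blue_roll: blue coin roll: a tight stack of coins in blue paper with a white band near each end, a rigid cylinder 20 mm across and 77 mm long, about 165 g, lying on its side. Origin at its middle, on its axis; its x axis runs along its length (y and z turn as it rolls). Grip it across its middle.
- blue_tray: blue coin tray fixed in the grey insert, 124 x 59 mm. V groove along its x on the centre line, 20 mm wide, 4.7 mm deep; flat shoulders beside it 7.7 mm above the origin; end stops 36 mm wide, 14 mm high, leave a pocket 91 mm long. Origin: centre of the underside, 3 mm above the counter, z up. The blue roll lies home along x, axis 14.0 mm above the origin.
- red_roll: red coin roll: a tight stack of coins in red paper with a white band near each end, a rigid cylinder 21 mm across and 85 mm long, about 195 g, lying on its side. Origin at its middle, on its axis; its x axis runs along its length (y and z turn as it rolls). Grip it across its middle.
- red_tray: red coin tray fixed in the grey insert, 124 x 59 mm. V groove along its x on the centre line, 20 mm wide, 4.7 mm deep; flat shoulders beside it 7.7 mm above the origin; end stops 36 mm wide, 14 mm high, leave a pocket 99 mm long. Origin: centre of the underside, 3 mm above the counter, z up. The red roll lies home along x, axis 14.6 mm above the origin.
- green_roll: green coin roll: a tight stack of coins in green paper with a white band near each end, a rigid cylinder 24 mm across and 95 mm long, about 310 g, lying on its side. Origin at its middle, on its axis; its x axis runs along its length (y and z turn as it rolls). Grip it across its middle.
- green_tray: green coin tray fixed in the grey insert, 124 x 59 mm. V groove along its x on the centre line, 20 mm wide, 4.7 mm deep; flat shoulders beside it 7.7 mm above the origin; end stops 36 mm wide, 14 mm high, leave a pocket 109 mm long. Origin: centre of the underside, 3 mm above the counter, z up. The green roll lies home along x, axis 16.2 mm above the origin.
- paper_roll: white roll of card-machine paper standing on end, 40 mm across, 57 mm high; not a coin roll, stays where it is. Origin at the centre of its underside.
- loyalty_tin: flat dark grey tin, 40 x 58 x 14 mm (x, y, z); stays where it is. Origin at the centre of its underside.
There are look-alikes about, which are no part of the job. Of the things that look like the red_roll, the larger one is meant.

How it is judged (in metres and radians):
At the end, for the whole second after the job is handed in: Each coin roll rests in its own colour's tray: middle within 12 mm along and 8 mm across the groove, within 0.1 rad of its direction, axis at most 3 mm above or 4 mm below its home height, at rest. Paper roll and tin within 20 mm of their starts (x of yellow_roll in the frame of yellow_tray between -0.012 and 0.012 m and y of yellow_roll in the frame of yellow_tray between -0.008 and 0.008 m and z of yellow_roll in the frame of yellow_tray between 0.0117 and 0.0187 m and angle between the x axis of yellow_roll and the x axis of yellow_tray, either way round below 0.1 rad and linear speed of each of yellow_roll, blue_roll, red_roll, green_roll below 0.02 m/s and x of blue_roll in the frame of blue_tray between -0.012 and 0.012 m and y of blue_roll in the frame of blue_tray between -0.008 and 0.008 m and z of blue_roll in the frame of blue_tray between 0.01 and 0.017 m and angle between the x axis of blue_roll and the x axis of blue_tray, either way round below 0.1 rad and x of red_roll in the frame of red_tray between -0.012 and 0.012 m and y of red_roll in the frame of red_tray between -0.008 and 0.008 m and z of red_roll in the frame of red_tray between 0.0106 and 0.0176 m and angle between the x axis of red_roll and the x axis of red_tray, either way round below 0.1 rad and x of green_roll in the frame of green_tray between -0.012 and 0.012 m and y of green_roll in the frame of green_tray between -0.008 and 0.008 m and z of green_roll in the frame of green_tray between 0.0122 and 0.0192 m and angle between the x axis of green_roll and the x axis of green_tray, either way round below 0.1 rad and distance of each of paper_roll, loyalty_tin from where it was at the start of the episode below 0.02 m); the robot touches nothing.
It fails at once if the white paper roll was knocked or carried off (more than 30 mm) (distance of paper_roll from where it was at the start of the episode above 0.03 m).
It fails at once if the grey tin was knocked or carried off (more than 30 mm) (distance of loyalty_tin from where it was at the start of the episode above 0.03 m).
It fails at once if a coin roll was let fall from a height (out of the fingers with its axis more than 70 mm above the counter) ((height (world z) of yellow_roll above 0.07 m and contact force between the fingers and yellow_roll below 0.01 N) or (height (world z) of blue_roll above 0.07 m and contact force between the fingers and blue_roll below 0.01 N) or (height (world z) of red_roll above 0.07 m and contact force between the fingers and red_roll below 0.01 N) or (height (world z) of green_roll above 0.07 m and contact force between the fingers and green_roll below 0.01 N)).
It also fails if it takes over 91 s, if anything falls off the work surface, if the arm or the gripper's body presses on something with over 40 N, if the wrist force passes 120 N, or if a joint passes its speed limit or range.

## Working session

There is one attempt and no reset: what is moved stays moved. The work goes in short steps, Python scripts to look and compute and a tool call to move; the robot and the scene stay as the last step left them, time stands still between calls to the robot, and variables do not carry over. Pictures are saved under pics/ and viewed, at most 14 in all, crops included, and the job is handed in when it is done.

Besides the shell and the picture viewer there is one more tool, called after "Emit:" by a JSON object that holds its "method" and its "body". carry_out: Moves the arm, as the interface text tells. Its arguments: {"type":"object","properties":{"targets":{"type":"array","items":{"type":"array","items":{"type":"number","minimum":-1,"maximum":1}}},"hand":{"type":"number"},"squeeze":{"type":"number"}},"required":["targets"]}

```bash
mkdir -p pics; python3 - <<'E'
from plant import r
import cv2
for n in ("top","side"):
    cv2.imwrite(f"pics/{n}0.png", r.capture(n)[:,:,::-1]); print(n, r.camera_info(n))
print(r.get_state())
E
```

```text
top {'K': array([[396.44305465,   0.        , 322.00153895],
       [  0.        , 396.44305465, 199.8218635 ],
       [  0.        ,   0.        ,   1.        ]]), 'distortion': array([0.01065259, 0.        , 0.        , 0.        , 0.        ]), 'eye': array([ 0.40344199, -0.06705127,  0.90953461]), 'attitude': array([-170.38477438,   -0.1764783 ,  -89.49268834])}
side {'K': array([[460.28160696,   0.        , 321.4757474 ],
       [  0.        , 460.28160696, 190.62296503],
       [  0.        ,   0.        ,   1.        ]]), 'distortion': array([-0.07906559,  0.        ,  0.        ,  0.        ,  0.        ]), 'eye': array([ 0.58390066, -1.05066502,  0.42199684]), 'attitude': array([-1.10748704e+02, -9.37907971e-02,  1.61891605e+00])}
{'time_s': 0.1, 'joints': array([ 8.48600527e+01,  2.05862801e+01,  6.37426741e-01, -1.63726532e-02,
       -7.01388061e+01, -1.65088691e+01]), 'qd': array([ 0.02038055, -0.09747889,  0.14083979,  0.21792139,  0.04231056,
       -0.03332784]), 'joint_torque': array([-1.46026614e-03, -5.84162235e+01,  2.93750203e+01,  7.01547191e+00,
        1.00804723e-02, -4.55676729e-05]), 'tcp_pos': array([0.2488695 , 0.6269563 , 0.23372042]), 'eef_rot': array([ 1.79911580e+02, -1.01540417e-02, -2.16543829e+01]), 'contact_force': array([ 0.51031708, -0.13101685, -0.21803356]), 'moment': array([-0.02402416,  0.01033085, -0.00294922]), 'gripper_force': 0.0, 'gripper_width': 0.08745994395715433}
```

View pics/top0.png

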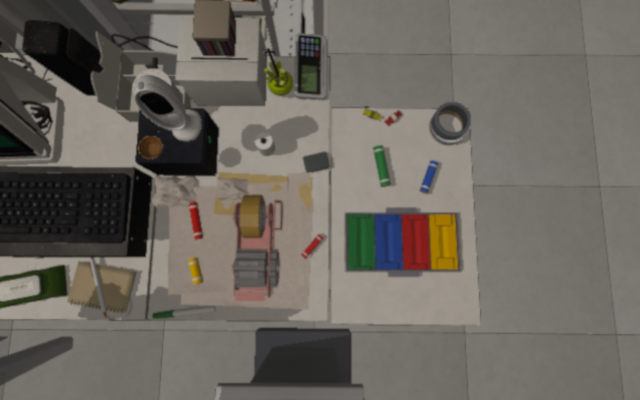

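View pics/side0.png

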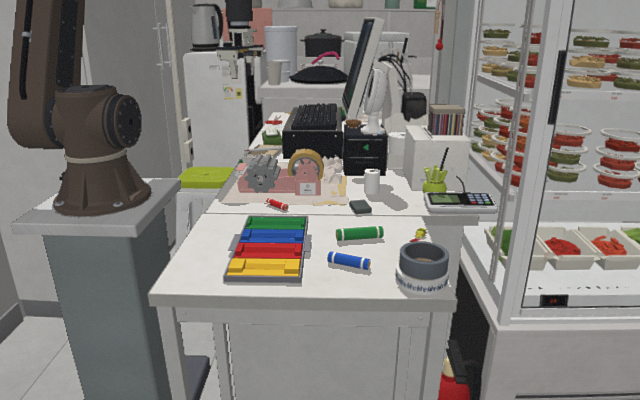

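The top view shows the trays (green 361, blue 389, red 416, yellow 445, row 242), the green roll (381,166) and the blue roll (429,176). It also shows the larger red roll (195,220), a small red look-alike (313,245), and the yellow roll (195,270). The paper roll is at (264,144) and the tin at (316,161).

```bash
cat > h.py <<'E'
import numpy as np, cv2
from plant import r
from scipy.spatial.transform import Rotation as R
def world(cam, px, z):
    i=r.camera_info(cam); px=np.asarray(px,float).reshape(-1,1,2)
    n=cv2.undistortPoints(px,i["K"],i["distortion"])[:,0]
    d=np.c_[n,np.ones(len(n))]@R.from_euler("xyz",i["attitude"],degrees=True).as_matrix().T
    z=np.broadcast_to(z,len(d))
    return i["eye"]+d*((z-i["eye"][2])/d[:,2])[:,None]
def pix(cam, p):
    i=r.camera_info(cam); M=R.from_euler("xyz",i["attitude"],degrees=True).as_matrix().T
    return cv2.projectPoints(np.asarray(p,float).reshape(-1,3),cv2.Rodrigues(M)[0],-M@i["eye"],i["K"],i["distortion"])[0][:,0]
HUE={"red":[(0,6),(174,180)],"yellow":[(20,28)],"green":[(50,80)],"blue":[(105,125)]}
def blob(cam, img, col, box):
    """colour blob incl. bits split by nothing else, in box (x0,y0,x1,y1): pixel coords Nx2"""
    h=cv2.cvtColor(img,cv2.COLOR_RGB2HSV); m=np.zeros(h.shape[:2],bool)
    for a,b in HUE[col]: m|=(h[...,0]>=a)&(h[...,0]<=b)&(h[...,1]>130)&(h[...,2]>50)
    x0,y0,x1,y1=box; k=np.zeros_like(m); k[y0:y1,x0:x1]=1
    v,u=np.nonzero(m&k); return np.c_[u,v]
def roll(cam,img,col,box,z):
    p=world(cam,blob(cam,img,col,box),z)[:,:2].astype(np.float32)
    (c,s,a)=cv2.minAreaRect(p*1000); w=cv2.PCACompute(p,None)[1][0]
    return p.mean(0).round(4),np.round(s),round(np.degrees(np.arctan2(w[1],w[0])),1),len(p)
E
python3 - <<'E'
from h import *
t=cv2.imread("pics/top0.png")[:,:,::-1].copy(); s=cv2.imread("pics/side0.png")[:,:,::-1]
for n,b,z in [("red",(180,195,210,245),.0105),("yellow",(180,250,210,290),.0115),("green",(368,140,395,192),.012),("blue",(415,155,445,198),.010),("red",(300,230,328,262),.009)]:
    print(n,roll("top",t,n,b,z))
for n,b in [("green",(340,205,480,280)),("blue",(340,205,480,280)),("red",(340,205,480,280)),("yellow",(340,205,480,280))]:
    print("tray",n,roll("top",t,n,b,.011))
print("side blue/green",roll("side",s,"blue",(320,245,375,275),.010),roll("side",s,"green",(325,220,390,245),.012))
print("paper, tin", world("top",[[264,144],[316,161]],[.057,.014]), world("side",[[372,196],[361,211]],[0,0]))
c=lambda x0,y0,x1,y1,i,f:cv2.resize(i[y0:y1,x0:x1],None,fx=f,fy=f,interpolation=cv2.INTER_CUBIC)
cv2.imwrite("pics/c1.png",c(140,160,340,310,t,4)[:,:,::-1]); cv2.imwrite("pics/c2.png",c(210,90,410,240,s,4)[:,:,::-1])
E
```

```text
red (array([0.5067, 0.2199], dtype=float32), array([85., 17.]), np.float32(12.7), 228)
yellow (array([0.3932, 0.2134], dtype=float32), array([58., 21.]), np.float32(16.7), 192)
green (array([ 0.6383, -0.2057], dtype=float32), array([90., 16.]), np.float32(9.4), 185)
blue (array([ 0.6144, -0.3162], dtype=float32), array([15., 73.]), np.float32(-22.0), 139)
red (array([ 0.4497, -0.0462], dtype=float32), array([12., 60.]), np.float32(-40.9), 113)
tray green (array([ 0.4601, -0.1568], dtype=float32), array([ 54., 120.]), np.float32(0.1), 1265)
tray blue (array([ 0.4616, -0.2182], dtype=float32), array([119.,  58.]), np.float32(0.8), 1388)
tray red (array([ 0.4622, -0.2802], dtype=float32), array([124.,  59.]), np.float32(0.6), 1444)
tray yellow (array([ 0.4628, -0.3425], dtype=float32), array([124.,  60.]), np.float32(0.4), 1459)
side blue/green (array([ 0.6112, -0.3158], dtype=float32), array([36., 80.]), np.float32(-26.1), 339) (array([ 0.6383, -0.2077], dtype=float32), array([99., 46.]), np.float32(14.9), 371)
paper, tin [[ 0.67305993  0.06219612  0.057     ]
 [ 0.64676025 -0.05367462  0.014     ]] [[ 0.68115628  0.02882299  0.        ]
 [ 0.64851938 -0.06754601  0.        ]]
```

View pics/c1.png

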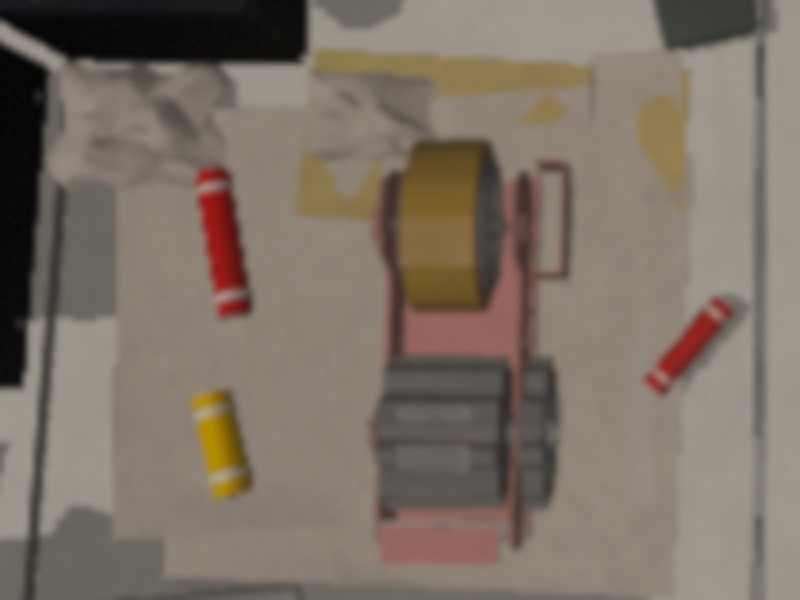

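View pics/c2.png

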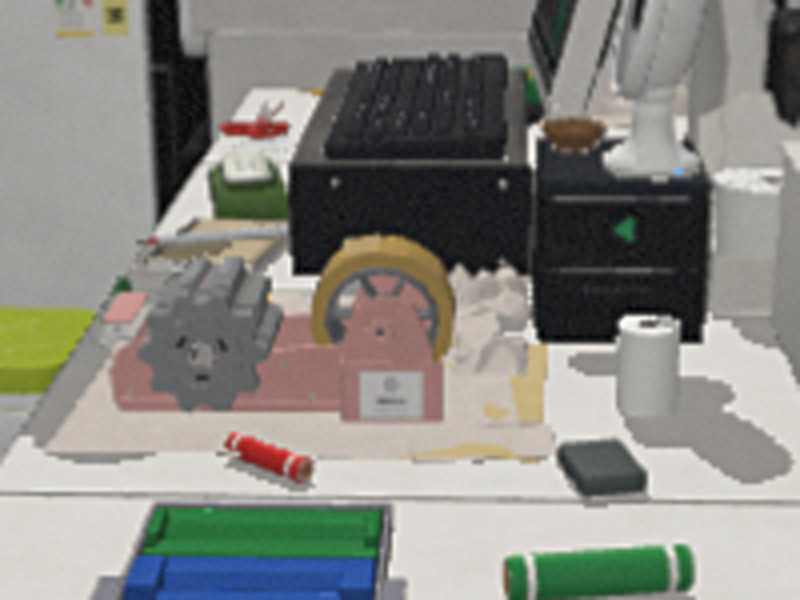

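Crops: the red and yellow rolls lie between the black cash box (right edge near column 150) and the coin machine (wheel columns 240–265, gear columns 233–277). I need those heights to check that the gripper body clears them.

```bash
python3 - <<'E'
from h import *
from scipy.optimize import least_squares
W=world
print("box base corners", W("side",[[342.5,157.5],[283,157.5],[344,175],[387,175]],0).round(3).tolist())
# box height via near vertical edges: base XY known, top pixel row
def height(base_px,top_row):
    b=W("side",[base_px],0)[0]
    f=lambda h: pix("side",[b[0],b[1],h[0]])[0,1]-top_row
    return b.round(3), least_squares(f,[.05]).x.round(4)
print("box h", height([342,157.5],130.5), height([283,157.5],131))
print("wheel h", height([306,193],149.5), "gear", height([260,192],154.5), "paper", height([372,194],170.5))
for n,p in dict(boxR_top=(150,177),boxR_bot=(145,256),wheelL=(240,215),wheelTop=(250,195),wheelBot=(250,237),gearL=(234,270),gearTop=(250,250),gearBot=(250,287)).items():
    print(n,[W("top",[p],z)[0,:2].round(3).tolist() for z in (0,.05,.08,.1)])
print("crumple",W("top",[[152,178],[198,206],[198,180],[215,200]],.02)[:,:2].round(3).tolist())
E
```

```text
box base corners [[0.612, 0.364, 0.0], [0.422, 0.358, 0.0], [0.614, 0.19, 0.0], [0.736, 0.195, 0.0]]
box h (array([0.61 , 0.364, 0.   ]), array([0.0882])) (array([0.422, 0.358, 0.   ]), array([0.0865]))
wheel h (array([0.514, 0.044, 0.   ]), array([0.1149])) gear (array([ 0.396,  0.048, -0.   ]), array([0.1001])) paper (array([ 0.682,  0.043, -0.   ]), array([0.0629]))
boxR_top [[0.608, 0.335], [0.597, 0.313], [0.59, 0.299], [0.585, 0.291]]
boxR_bot [[0.425, 0.331], [0.424, 0.309], [0.423, 0.296], [0.422, 0.287]]
wheelL [[0.52, 0.121], [0.514, 0.11], [0.51, 0.104], [0.507, 0.1]]
wheelTop [[0.567, 0.099], [0.558, 0.09], [0.553, 0.085], [0.549, 0.081]]
wheelBot [[0.47, 0.096], [0.466, 0.087], [0.464, 0.081], [0.462, 0.078]]
gearL [[0.395, 0.129], [0.396, 0.118], [0.396, 0.111], [0.396, 0.107]]
gearTop [[0.44, 0.094], [0.438, 0.085], [0.437, 0.08], [0.436, 0.077]]
gearBot [[0.358, 0.091], [0.36, 0.082], [0.362, 0.077], [0.363, 0.074]]
crumple [[0.601, 0.321], [0.537, 0.212], [0.598, 0.216], [0.551, 0.175]]
```

The black edge in the top view is the cash box's base, so its right face is at y≈0.333 and the coin machine's left side at y≈0.11. The gripper body fits over the red roll with about 10 mm to spare. I start with red.

```bash
cat >> h.py <<'E'
def plan(x,y,z,yaw,tilt=0):
    """turn (tool rotvec units, made first) then shift (units, in the turned frame)"""
    s=r.get_state(); C=R.from_euler("xyz",s["eef_rot"],degrees=True)
    G=R.from_euler("xyz",[180,0,yaw],degrees=True)*R.from_euler("x",tilt,degrees=True)
    t=np.degrees((C.inv()*G).as_rotvec())/60; d=G.inv().apply(np.array([x,y,z])-s["tcp_pos"])/.5
    print("turn",t.round(3),"shift",d.round(3),"rows",np.ceil(abs(t).max()/.178),np.ceil(np.linalg.norm(d)/.125))
E
python3 -c "
from h import *
plan(.507,.2199,.15,12.7)"
```

```text
turn [ 0.001  0.    -0.573] shift [0.325 0.908 0.167] rows 4.0 8.0
```

Emit:
{"method": "carry_out", "body": {"targets": [[0,0,0,0,0,-0.143],[0,0,0,0,0,-0.143],[0,0,0,0,0,-0.143],[0,0,0,0,0,-0.144]], "hand": 0.55, "squeeze": 30}}

```text
time_s: 0.6
tcp_pos: [0.2489, 0.6271, 0.234]
eef_rot: [180.0, 0.0, 13.0]
contact_force: [0.2, -0.6, 0.5]
gripper_width: 0.0532
gripper_force: 0.0
```

Emit:
{"method": "carry_out", "body": {"targets": [[0.032,0.091,0,0,0,0],[0.033,0.091,0,0,0,0],[0.032,0.091,0,0,0,0],[0.033,0.091,0,0,0,0],[0.032,0.09,0,0,0,0]]}}

```text
time_s: 1.23
tcp_pos: [0.3786, 0.4222, 0.2343]
eef_rot: [180.0, 0.0, 12.7]
contact_force: [0.2, -0.2, 0.7]
gripper_width: 0.0483
gripper_force: 0.0
```

Emit:
{"method": "carry_out", "body": {"targets": [[0.032,0.091,0,0,0,0],[0.033,0.091,0,0,0,0],[0.032,0.091,0,0,0,0],[0.033,0.091,0,0,0,0],[0.032,0.09,0,0,0,0]]}}

```text
time_s: 1.85
tcp_pos: [0.5076, 0.2188, 0.2344]
eef_rot: [180.0, 0.0, 12.7]
contact_force: [1.2, 0.4, -0.4]
gripper_width: 0.0484
gripper_force: 0.0
```

```bash
python3 -c "
from h import *
plan(.507,.2199,.0145,12.7)
s=r.get_state();print(s)"
```

```text
turn [0.    0.    0.001] shift [-0.001 -0.002  0.44 ] rows 1.0 4.0
{'time_s': 1.85, 'joints': array([ 4.36160926e+01,  9.07516588e+00, -1.49032601e+01, -8.01017561e-03,
       -6.60382860e+01,  5.91262101e+01]), 'qd': array([-4.12412530e+01,  4.50573895e+00,  5.29592291e+00,  9.08399656e-03,
       -7.77586282e-01,  4.09366153e+01]), 'joint_torque': array([ 4.31053117e+00, -4.32398343e+01,  2.76444036e+01,  6.60176530e+00,
       -6.44913671e-03, -1.19187053e+00]), 'tcp_pos': array([0.50755834, 0.21875336, 0.23440023]), 'eef_rot': array([1.79997706e+02, 1.80997545e-02, 1.27390481e+01]), 'contact_force': array([ 1.17777889,  0.38962204, -0.38258438]), 'moment': array([-0.00931123, -0.12778044, -0.07558068]), 'gripper_force': 0.0, 'gripper_width': 0.04836320093084705}
```

Emit:
{"method": "carry_out", "body": {"targets": [[0,0,0.08,0,0,0],[0,0,0.1,0,0,0],[0,0,0.09,0,0,0],[0,0,0.03,0,0,0],[0,0,0,0,0,0]]}}

```text
time_s: 2.48
tcp_pos: [0.507, 0.2201, 0.0843]
eef_rot: [179.9, 0.1, 12.8]
contact_force: [-0.5, 0.6, 0.5]
gripper_width: 0.0482
gripper_force: 0.0
```

```bash
python3 -c "
from h import *
plan(.507,.2199,.0145,12.7)
cv2.imwrite('pics/t1.png',cv2.resize(r.capture('top')[140:300,130:290,::-1],None,fx=3,fy=3,interpolation=cv2.INTER_CUBIC))"
```

```text
turn [0.001 0.001 0.001] shift [-0.    0.    0.14] rows 1.0 2.0
```

View pics/t1.png

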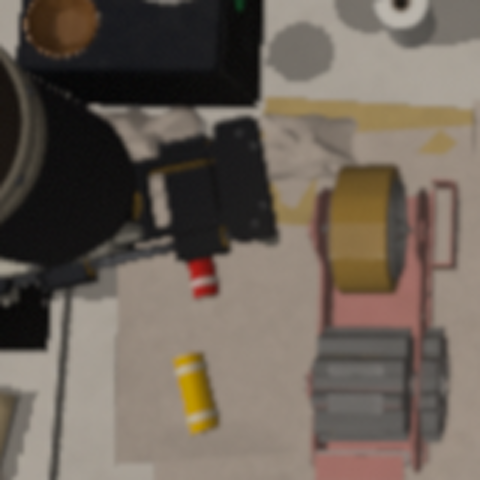

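The gripper body sits between the wheel (left edge near 320 in the crop) and the box. The red roll's near end shows under the gripper at (203,275).

Emit:
{"method": "carry_out", "body": {"targets": [[0,0,0.04,0,0,0],[0,0,0.03,0,0,0],[0,0,0.02,0,0,0],[0,0,0,0,0,0]]}}

```text
time_s: 3.02
tcp_pos: [0.5069, 0.2201, 0.0393]
eef_rot: [180.0, 0.0, 12.7]
contact_force: [-0.0, -0.9, -0.1]
gripper_width: 0.0481
gripper_force: 0.0
```

Emit:
{"method": "carry_out", "body": {"targets": [[0,0,0.025,0,0,0],[0,0,0.02,0,0,0],[0,0,0.005,0,0,0],[0,0,0,0,0,0]]}}

```text
time_s: 3.52
tcp_pos: [0.507, 0.2201, 0.0142]
eef_rot: [180.0, 0.0, 12.7]
contact_force: [0.5, -0.3, 0.1]
gripper_width: 0.0479
gripper_force: 0.0
```

Emit:
{"method": "carry_out", "body": {"targets": [[0,0,0,0,0,0],[0,0,0,0,0,0],[0,0,0,0,0,0],[0,0,0,0,0,0],[0,0,0,0,0,0]], "hand": 0}}

```text
time_s: 4.15
tcp_pos: [0.5072, 0.2204, 0.0148]
eef_rot: [-180.0, -0.0, 12.7]
contact_force: [0.2, 1.4, 2.2]
gripper_width: 0.0201
gripper_force: 30.0
```

Emit:
{"method": "carry_out", "body": {"targets": [[0,0,-0.03,0,0,0],[0,0,-0.08,0,0,0],[0,0,-0.1,0,0,0],[0,0,-0.1,0,0,0],[0,0,-0.06,0,0,0]]}}

```text
time_s: 4.78
tcp_pos: [0.5075, 0.2204, 0.2033]
eef_rot: [-179.9, -0.2, 12.7]
contact_force: [1.0, 0.0, -2.4]
gripper_width: 0.0203
gripper_force: 30.0
```

```bash
python3 -c "
from h import *
plan(.4622,-.2802,.1,.5)"
```

```text
turn [-0.002 -0.003  0.204] shift [-0.099  1.     0.207] rows 2.0 9.0
```

Emit:
{"method": "carry_out", "body": {"targets": [[0,0,0,0,0,0.102],[0,0,0,0,0,0.102],[0,0.05,0,0,0,0],[-0.01,0.09,0,0,0,0],[-0.01,0.09,0,0,0,0]]}}

```text
time_s: 5.4
tcp_pos: [0.4973, 0.1031, 0.1999]
eef_rot: [180.0, 0.0, 0.6]
contact_force: [0.3, 0.0, -1.3]
gripper_width: 0.02
gripper_force: 30.0
```

Emit:
{"method": "carry_out", "body": {"targets": [[-0.01,0.09,0,0,0,0],[-0.01,0.09,0,0,0,0],[-0.01,0.09,0,0,0,0],[-0.01,0.09,0,0,0,0],[-0.01,0.09,0,0,0,0]]}}

```text
time_s: 6.02
tcp_pos: [0.4738, -0.1221, 0.2002]
eef_rot: [-180.0, -0.0, 0.6]
contact_force: [1.1, -0.9, -1.2]
gripper_width: 0.0201
gripper_force: 30.0
```

Emit:
{"method": "carry_out", "body": {"targets": [[-0.01,0.09,0,0,0,0],[-0.01,0.09,0.04,0,0,0],[-0.009,0.09,0.08,0,0,0],[0,0.05,0.08,0,0,0],[0,0,0.04,0,0,0]]}}

```text
time_s: 6.65
tcp_pos: [0.4593, -0.2821, 0.0776]
eef_rot: [-180.0, 0.2, 0.4]
contact_force: [-0.1, 0.7, -0.5]
gripper_width: 0.02
gripper_force: 30.0
```

```bash
python3 -c "
from h import *
plan(.4622,-.2802,.022,.5)
cv2.imwrite('pics/s1.png',cv2.resize(r.capture('side')[180:300,200:360,::-1],None,fx=4,fy=4,interpolation=cv2.INTER_CUBIC))"
```

```text
turn [-0.001  0.003 -0.002] shift [ 0.006 -0.004  0.111] rows 1.0 1.0
```

View pics/s1.png

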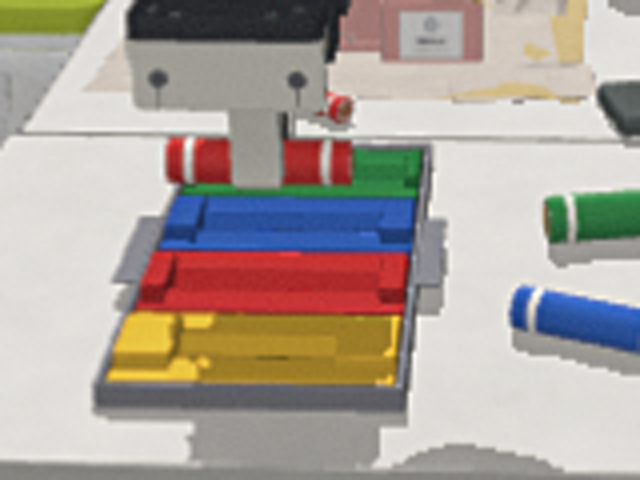

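The red roll is held level and centred in the fingers over the trays (roll from 167 to 352, finger at 257 in the crop). Next I lower it.

Emit:
{"method": "carry_out", "body": {"targets": [[0.006,-0.004,0.04,0,0,0],[0,0,0.03,0,0,0],[0,0,0.02,0,0,0],[0,0,0.01,0,0,0],[0,0,0,0,0,0]]}}

```text
time_s: 7.32
tcp_pos: [0.4649, -0.2781, 0.0296]
eef_rot: [180.0, 0.0, 0.5]
contact_force: [-0.5, -0.6, -1.5]
gripper_width: 0.0203
gripper_force: 30.0
```

```bash
python3 -c "
from h import *
plan(.4622,-.2802,.022,.5)
s=r.capture('side').copy(); t=r.capture('top')
for y,n in [(-.2182,'blue'),(-.2802,'red'),(-.3425,'yellow')]:
    print(n, pix('side',[[.4622+a*.062,y+b*.0295,.0107] for a in(-1,1) for b in (-1,1)]).round(0).tolist())
print(blob('side',s,'red',(230,235,310,265)).min(0),blob('side',s,'red',(230,235,310,265)).max(0))
cv2.imwrite('pics/s2.png',cv2.resize(s[180:300,200:360,::-1],None,fx=4,fy=4,interpolation=cv2.INTER_CUBIC))"
```

```text
turn [0. 0. 0.] shift [-0.005  0.004  0.015] rows 1.0 1.0
blue [[239.0, 241.0], [245.0, 228.0], [302.0, 242.0], [304.0, 229.0]]
red [[233.0, 256.0], [239.0, 241.0], [300.0, 257.0], [302.0, 242.0]]
yellow [[225.0, 274.0], [232.0, 257.0], [297.0, 275.0], [300.0, 258.0]]
[234 237] [301 258]
```

View pics/s2.png

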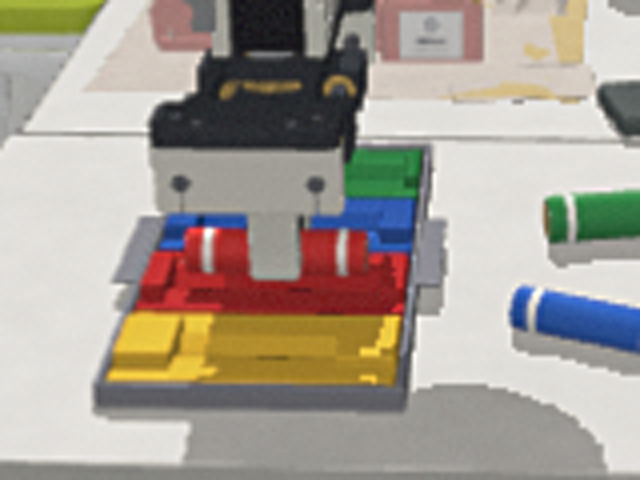

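Emit:
{"method": "carry_out", "body": {"targets": [[-0.004,0.006,0.004,0,0,0],[0,0,0.006,0,0,0],[0,0,0.003,0,0,0],[0,0,0,0,0,0],[0,0,0,0,0,0]]}}

```text
time_s: 8.05
tcp_pos: [0.463, -0.2812, 0.0231]
eef_rot: [180.0, 0.0, 0.5]
contact_force: [0.4, -0.1, -1.4]
gripper_width: 0.0202
gripper_force: 30.0
```

Emit:
{"method": "carry_out", "body": {"targets": [[0,0,0.002,0,0,0],[0,0,0,0,0,0]]}}

```text
time_s: 8.3
tcp_pos: [0.4631, -0.2812, 0.0226]
eef_rot: [180.0, -0.0, 0.5]
contact_force: [-1.2, 1.7, 4.9]
gripper_width: 0.0203
gripper_force: 30.0
```

Emit:
{"method": "carry_out", "body": {"targets": [[0,0,0,0,0,0],[0,0,0,0,0,0],[0,0,0,0,0,0]], "hand": 0.42}}

```text
time_s: 8.68
tcp_pos: [0.463, -0.2812, 0.022]
eef_rot: [180.0, -0.0, 0.5]
contact_force: [0.2, 0.4, -0.4]
gripper_width: 0.0361
gripper_force: 0.0
```

Emit:
{"method": "carry_out", "body": {"targets": [[0,0,-0.02,0,0,0],[0,0,-0.07,0,0,0],[0,0,-0.1,0,0,0],[0,0,-0.1,0,0,0],[0,0,-0.08,0,0,0]], "hand": 0.5}}

```text
time_s: 9.3
tcp_pos: [0.4631, -0.2813, 0.2102]
eef_rot: [180.0, -0.1, 0.5]
contact_force: [0.5, 0.2, -0.3]
gripper_width: 0.0441
gripper_force: 0.0
```

```bash
python3 -c "
from h import *
plan(.394,.2134,.15,10,0)
t=r.capture('side');cv2.imwrite('pics/s3.png',cv2.resize(t[180:300,200:360,::-1],None,fx=4,fy=4,interpolation=cv2.INTER_CUBIC))
G=R.from_euler('xyz',[180,0,10],degrees=True)
for a in (6,-6): print(a,(G*R.from_euler('x',a,degrees=True)).apply([0,0,-.1]))
"
```

```text
turn [ 0.001 -0.002 -0.158] shift [ 0.036 -0.998  0.12 ] rows 1.0 9.0
6 [ 0.00181512 -0.01029404  0.09945219]
-6 [-0.00181512  0.01029404  0.09945219]
```

View pics/s3.png

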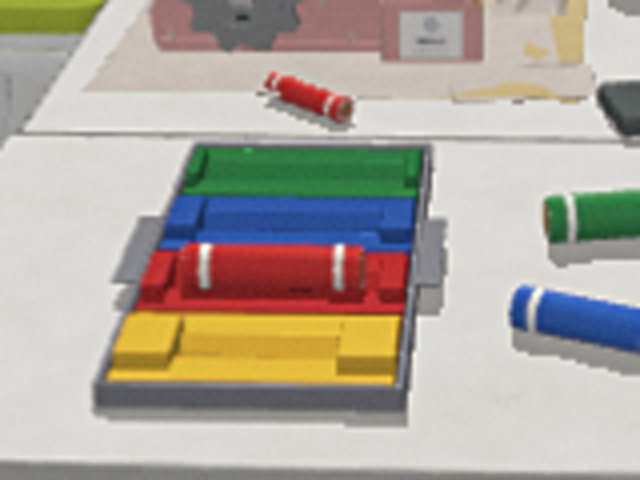

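The red roll lies home in its tray. Now yellow, using a small tilt so the body leans away from the gear.

Emit:
{"method": "carry_out", "body": {"targets": [[0,0,0,0,0,-0.096],[0,0,0,0,0,-0.096],[0,-0.05,0,0,0,0],[0.007,-0.09,0,0,0,0],[0.007,-0.09,0,0,0,0]], "hand": 0.44}}

```text
time_s: 9.98
tcp_pos: [0.4454, -0.1664, 0.2074]
eef_rot: [180.0, -0.0, 12.0]
contact_force: [1.2, 0.5, -0.9]
gripper_width: 0.0388
gripper_force: 0.0
```

Emit:
{"method": "carry_out", "body": {"targets": [[0.007,-0.09,0,0,0,0],[0.007,-0.09,0,0,0,0],[0.007,-0.09,0,0,0,0],[0.007,-0.09,0,0,0,0],[0.007,-0.09,0,0,0,0]]}}

```text
time_s: 10.6
tcp_pos: [0.4157, 0.0579, 0.2077]
eef_rot: [-180.0, -0.1, 12.0]
contact_force: [0.7, 0.8, 0.2]
gripper_width: 0.0383
gripper_force: 0.0
```

Emit:
{"method": "carry_out", "body": {"targets": [[0.007,-0.09,0,0,0,0],[0.007,-0.09,0,0,0,0],[0.007,-0.09,0,0,0,0],[0,-0.045,0,-0.117,0,0],[0,0,0,0,0,0]]}}

```text
time_s: 11.22
tcp_pos: [0.3931, 0.2151, 0.207]
eef_rot: [172.8, -0.0, 12.3]
contact_force: [0.4, 0.1, -1.0]
gripper_width: 0.0383
gripper_force: 0.0
```

```bash
python3 -c "
from h import *
t=r.capture('top'); print(roll('top',t,'yellow',(180,250,210,290),.0115))
plan(.3932,.2134,.1,12,-7)"
```

```text
(array([0.3928, 0.2091], dtype=float32), array([57., 13.]), np.float32(14.3), 116)
turn [0.001 0.    0.004] shift [ 0.    -0.025  0.212] rows 1.0 2.0
```

Emit:
{"method": "carry_out", "body": {"targets": [[0,-0.009,0.08,0,0,0],[0,-0.011,0.1,0,0,0],[0,-0.009,0.09,0,0,0],[0,-0.004,0.03,0,0,0],[0,0,0,0,0,0]]}}

```text
time_s: 11.9
tcp_pos: [0.3938, 0.2093, 0.0556]
eef_rot: [172.9, 0.1, 11.9]
contact_force: [0.6, -0.1, 0.6]
gripper_width: 0.0386
gripper_force: 0.0
```

```bash
python3 -c "
from h import *
plan(.3932,.2138,.016,12,-7)"
```

```text
turn [ 0.002  0.002 -0.001] shift [ 0.001 -0.019  0.077] rows 1.0 1.0
```

Emit:
{"method": "carry_out", "body": {"targets": [[0,-0.009,0,0,0,0],[0,-0.004,0.03,0,0,0],[0,-0.003,0.025,0,0,0],[0,-0.003,0.02,0,0,0],[0,0,0,0,0,0]]}}

```text
time_s: 12.52
tcp_pos: [0.3928, 0.2152, 0.0173]
eef_rot: [172.9, 0.1, 12.0]
contact_force: [0.2, 0.7, 0.5]
gripper_width: 0.0386
gripper_force: 0.0
```

Emit:
{"method": "carry_out", "body": {"targets": [[0,0,0.002,0,0,0],[0,0,0,0,0,0],[0,0,0,0,0,0],[0,0,0,0,0,0],[0,0,0,0,0,0]], "hand": 0}}

```text
time_s: 13.15
tcp_pos: [0.3931, 0.2155, 0.017]
eef_rot: [173.0, -0.0, 12.0]
contact_force: [0.2, -0.3, 3.8]
gripper_width: 0.0223
gripper_force: 28.9
```

Emit:
{"method": "carry_out", "body": {"targets": [[0,0.004,-0.03,0,0,0],[0,0.01,-0.08,0,0,0],[0,0.012,-0.1,0,0,0],[0,0.012,-0.1,0,0,0],[0,0.007,-0.06,0,0,0]]}}

```text
time_s: 13.78
tcp_pos: [0.3931, 0.2162, 0.2054]
eef_rot: [173.1, -0.1, 12.0]
contact_force: [-0.2, 1.0, -2.0]
gripper_width: 0.0226
gripper_force: 28.9
```

Emit:
{"method": "carry_out", "body": {"targets": [[0,0,0,0.117,0,0],[0,0,0,0,0,0.096],[0,0,0,0,0,0.096],[0,0,0,0,0,0],[0,0,0,0,0,0]]}}

```text
time_s: 14.4
tcp_pos: [0.3927, 0.2157, 0.2029]
eef_rot: [180.0, 0.0, 0.6]
contact_force: [-0.0, 0.0, -1.2]
gripper_width: 0.0225
gripper_force: 28.9
```

```bash
python3 -c "
from h import *
plan(.4637,-.3435,.08,.5)"
```

```text
turn [0.    0.    0.002] shift [0.132 1.12  0.246] rows 1.0 10.0
```

Emit:
{"method": "carry_out", "body": {"targets": [[0.01,0.06,0,0,0,0],[0.01,0.09,0,0,0,0],[0.01,0.09,0,0,0,0],[0.01,0.09,0,0,0,0],[0.01,0.09,0,0,0,0]]}}

```text
time_s: 15.02
tcp_pos: [0.4197, 0.0047, 0.2032]
eef_rot: [-180.0, -0.0, 0.6]
contact_force: [0.4, 0.5, -2.5]
gripper_width: 0.0225
gripper_force: 28.9
```

Emit:
{"method": "carry_out", "body": {"targets": [[0.01,0.09,0,0,0,0],[0.01,0.09,0,0,0,0],[0.01,0.09,0,0,0,0],[0.01,0.09,0,0,0,0],[0.01,0.09,0,0,0,0]]}}

```text
time_s: 15.65
tcp_pos: [0.4467, -0.2203, 0.203]
eef_rot: [-180.0, 0.0, 0.6]
contact_force: [1.2, 0.5, -1.8]
gripper_width: 0.0225
gripper_force: 28.9
```

Emit:
{"method": "carry_out", "body": {"targets": [[0.01,0.09,0,0,0,0],[0.01,0.09,0,0,0,0],[0.012,0.07,0.07,0,0,0],[0,0,0.09,0,0,0],[0,0,0.08,0,0,0]]}}

```text
time_s: 16.27
tcp_pos: [0.4632, -0.344, 0.0811]
eef_rot: [-180.0, 0.1, 0.5]
contact_force: [0.9, -0.6, -2.1]
gripper_width: 0.0225
gripper_force: 28.9
```

Emit:
{"method": "carry_out", "body": {"targets": [[0,0,0.04,0,0,0],[0,0,0,0,0,0],[0,0,0,0,0,0]]}}

```text
time_s: 16.65
tcp_pos: [0.4645, -0.3439, 0.064]
eef_rot: [180.0, -0.0, 0.6]
contact_force: [0.4, -0.7, -1.4]
gripper_width: 0.0224
gripper_force: 28.9
```

```bash
python3 -c "
from h import *
plan(.4637,-.3435,.024,.5)
t=r.capture('side');cv2.imwrite('pics/s4.png',cv2.resize(t[180:300,200:360,::-1],None,fx=4,fy=4,interpolation=cv2.INTER_CUBIC))"
```

```text
turn [ 0.001 -0.001  0.001] shift [-0.002 -0.001  0.08 ] rows 1.0 1.0
```

View pics/s4.png

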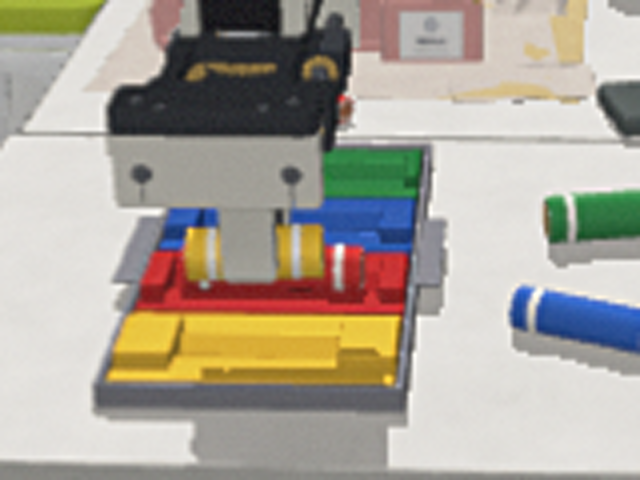

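Yellow is held level, slightly +x of the fingers (roll centre 255, finger 250 in the crop).

Emit:
{"method": "carry_out", "body": {"targets": [[-0.005,-0.001,0.03,0,0,0],[0,0,0.025,0,0,0],[0,0,0.013,0,0,0],[0,0,0.006,0,0,0],[0,0,0,0,0,0]]}}

```text
time_s: 17.32
tcp_pos: [0.4611, -0.3432, 0.026]
eef_rot: [-180.0, 0.0, 0.5]
contact_force: [-0.3, 0.9, -1.3]
gripper_width: 0.0224
gripper_force: 28.9
```

Emit:
{"method": "carry_out", "body": {"targets": [[0,0,0.002,0,0,0],[0,0,0,0,0,0]]}}

```text
time_s: 17.58
tcp_pos: [0.4615, -0.3433, 0.0255]
eef_rot: [180.0, -0.0, 0.5]
contact_force: [-0.4, -0.0, 0.2]
gripper_width: 0.0224
gripper_force: 28.9
```

Emit:
{"method": "carry_out", "body": {"targets": [[0,0,0.002,0,0,0],[0,0,0,0,0,0]]}}

```text
time_s: 17.82
tcp_pos: [0.4616, -0.3434, 0.0252]
eef_rot: [180.0, -0.1, 0.5]
contact_force: [-2.1, 2.3, 8.2]
gripper_width: 0.0225
gripper_force: 28.9
```

Emit:
{"method": "carry_out", "body": {"targets": [[0,0,0,0,0,0],[0,0,0,0,0,0],[0,0,0,0,0,0]], "hand": 0.42}}

```text
time_s: 18.2
tcp_pos: [0.4614, -0.3433, 0.0241]
eef_rot: [180.0, -0.0, 0.5]
contact_force: [1.1, -0.7, -0.7]
gripper_width: 0.0366
gripper_force: 0.0
```

Emit:
{"method": "carry_out", "body": {"targets": [[0,0,-0.02,0,0,0],[0,0,-0.06,0,0,0],[0,0,-0.08,0,0,0],[0,0,-0.04,0,0,0],[0,0,0,0,0,0]], "hand": 0.55}}

```text
time_s: 18.82
tcp_pos: [0.4625, -0.3437, 0.1267]
eef_rot: [179.9, -0.2, 0.5]
contact_force: [-0.2, 0.5, -0.8]
gripper_width: 0.0485
gripper_force: 0.0
```

```bash
python3 -c "
from h import *
t=r.capture('top'); print(roll('top',t,'green',(365,140,400,192),.012),roll('top',t,'blue',(410,150,450,200),.010))
plan(.6383,-.206,.06,9.4)
t=r.capture('side');cv2.imwrite('pics/s5.png',cv2.resize(t[180:300,200:400,::-1],None,fx=4,fy=4,interpolation=cv2.INTER_CUBIC))"
```

```text
Traceback (most recent call last):
  File "h.py", line 21, in roll
    p=world(cam,blob(cam,img,col,box),z)[:,:2].astype(np.float32)
      ~~~~~^^^^^^^^^^^^^^^^^^^^^^^^^^^^^
  File "h.py", line 6, in world
    n=cv2.undistortPoints(px,i["K"],i["distortion"])[:,0]
      ~~~~~~~~~~~~~~~~~~~^^^^^^^^^^^^^^^^^^^^^^^^^^^
cv2.error: OpenCV(4.12.0) /io/opencv/modules/calib3d/src/undistort.dispatch.cpp:347: error: (-215:Assertion failed) CV_IS_MAT(_src) && CV_IS_MAT(_dst) && (_src->rows == 1 || _src->cols == 1) && (_dst->rows == 1 || _dst->cols == 1) && _src->cols + _src->rows - 1 == _dst->rows + _dst->cols - 1 && (CV_MAT_TYPE(_src->type) == CV_32FC2 || CV_MAT_TYPE(_src->type) == CV_64FC2) && (CV_MAT_TYPE(_dst->type) == CV_32FC2 || CV_MAT_TYPE(_dst->type) == CV_64FC2) in function 'cvUndistortPointsInternal'
```

The arm hides the rolls from the top camera here, so I use the earlier measurement.

```bash
python3 -c "
from h import *
plan(.6383,-.206,.06,9.4)
t=r.capture('side');cv2.imwrite('pics/s5.png',cv2.resize(t[180:300,200:400,::-1],None,fx=4,fy=4,interpolation=cv2.INTER_CUBIC))"
```

```text
turn [ 0.001 -0.002 -0.148] shift [ 0.393 -0.213  0.131] rows 1.0 4.0
```

View pics/s5.png

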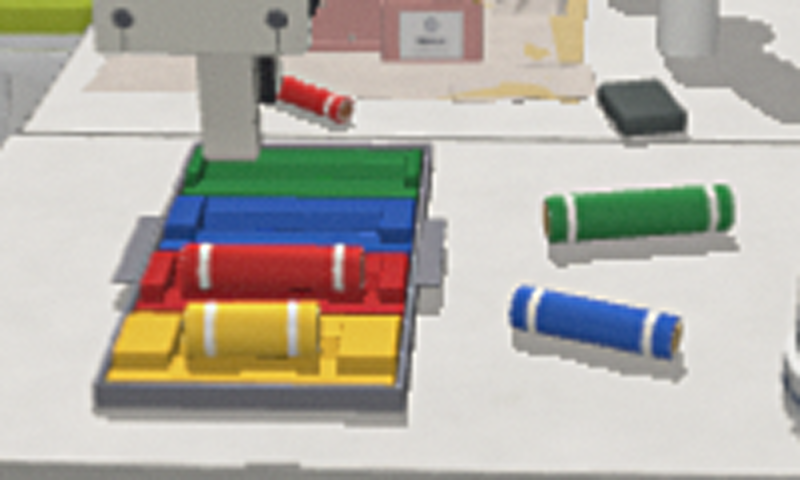

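Red and yellow are both home; yellow sits about 4 mm off centre along the groove, which is within limits. Next is green.

Emit:
{"method": "carry_out", "body": {"targets": [[0,0,-0.03,0,0,-0.148],[0.079,-0.043,0,0,0,0],[0.079,-0.043,0,0,0,0],[0.079,-0.043,0,0,0,0],[0.079,-0.043,0,0,0,0]]}}

```text
time_s: 19.55
tcp_pos: [0.6035, -0.2316, 0.1378]
eef_rot: [-180.0, 0.1, 9.4]
contact_force: [0.1, -0.4, 0.3]
gripper_width: 0.048
gripper_force: 0.0
```

Emit:
{"method": "carry_out", "body": {"targets": [[0.077,-0.041,0,0,0,0],[0,0,0.08,0,0,0],[0,0,0.06,0,0,0],[0,0,0.02,0,0,0],[0,0,0,0,0,0]]}}

```text
time_s: 20.18
tcp_pos: [0.6373, -0.2063, 0.0583]
eef_rot: [-180.0, 0.1, 9.4]
contact_force: [0.6, -0.1, 0.0]
gripper_width: 0.0481
gripper_force: 0.0
```

```bash
python3 -c "
from h import *
plan(.6383,-.206,.016,9.4)"
```

```text
turn [-0.     0.002 -0.   ] shift [ 0.002 -0.     0.085] rows 1.0 1.0
```

Emit:
{"method": "carry_out", "body": {"targets": [[0.002,0,0.03,0,0,0],[0,0,0.03,0,0,0],[0,0,0.02,0,0,0],[0,0,0.005,0,0,0],[0,0,0,0,0,0]]}}

```text
time_s: 20.8
tcp_pos: [0.6389, -0.206, 0.0166]
eef_rot: [180.0, 0.0, 9.4]
contact_force: [0.5, -0.3, -0.3]
gripper_width: 0.0479
gripper_force: 0.0
```

Emit:
{"method": "carry_out", "body": {"targets": [[0,0,0,0,0,0],[0,0,0,0,0,0],[0,0,0,0,0,0],[0,0,0,0,0,0],[0,0,0,0,0,0]], "hand": 0, "squeeze": 40}}

```text
time_s: 21.42
tcp_pos: [0.6389, -0.2059, 0.0169]
eef_rot: [180.0, -0.0, 9.4]
contact_force: [0.3, 1.0, 1.8]
gripper_width: 0.0231
gripper_force: 39.9
```

Emit:
{"method": "carry_out", "body": {"targets": [[0,0,-0.03,0,0,0],[0,0,-0.07,0,0,0],[0,0,-0.07,0,0,0],[0,0,-0.03,0,0,0],[0,0,0,0,0,0]]}}

```text
time_s: 22.05
tcp_pos: [0.6391, -0.206, 0.1177]
eef_rot: [180.0, -0.1, 9.4]
contact_force: [-0.5, 0.7, -2.2]
gripper_width: 0.023
gripper_force: 39.9
```

```bash
python3 -c "
from h import *
plan(.4632,-.1565,.06,.5)"
```

```text
turn [ 0.    -0.002  0.148] shift [-0.351 -0.102  0.115] rows 1.0 4.0
```

Emit:
{"method": "carry_out", "body": {"targets": [[0,0,0,0,0,0.148],[-0.088,-0.025,0,0,0,0],[-0.088,-0.025,0,0,0,0],[-0.088,-0.025,0,0,0,0],[-0.087,-0.025,0,0,0,0]]}}

```text
time_s: 22.68
tcp_pos: [0.4602, -0.1572, 0.115]
eef_rot: [-180.0, 0.2, 0.5]
contact_force: [-0.8, 0.2, -1.6]
gripper_width: 0.0228
gripper_force: 39.9
```

Emit:
{"method": "carry_out", "body": {"targets": [[0,0,0,0,0,0],[0,0,0.07,0,0,0],[0,0,0.05,0,0,0],[0,0,0,0,0,0],[0,0,0,0,0,0]]}}

```text
time_s: 23.3
tcp_pos: [0.4634, -0.1576, 0.0568]
eef_rot: [180.0, 0.0, 0.5]
contact_force: [0.5, -0.4, -2.1]
gripper_width: 0.023
gripper_force: 39.9
```

```bash
python3 -c "
from h import *
plan(.4632,-.157,.0241,.5)
t=r.capture('side');cv2.imwrite('pics/s6.png',cv2.resize(t[180:300,200:360,::-1],None,fx=4,fy=4,interpolation=cv2.INTER_CUBIC))"
```

```text
turn [0. 0. 0.] shift [-0.    -0.001  0.065] rows 1.0 1.0
```

View pics/s6.png

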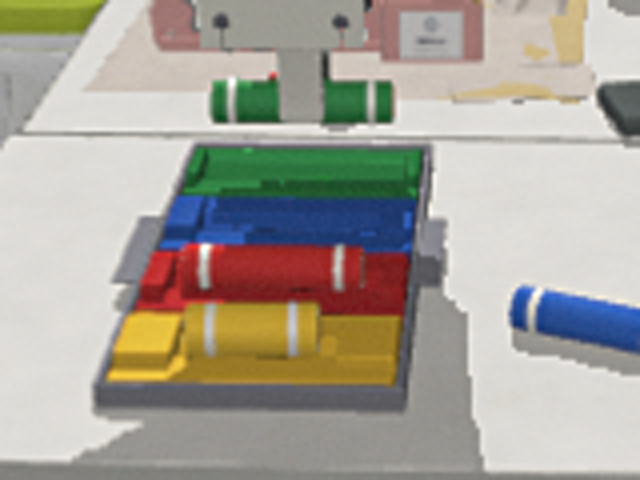

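Green is held level and centred over its tray (roll 212–393, finger 302 in the crop).

Emit:
{"method": "carry_out", "body": {"targets": [[0,-0.001,0.02,0,0,0],[0,0,0.025,0,0,0],[0,0,0.01,0,0,0],[0,0,0.005,0,0,0],[0,0,0,0,0,0]]}}

```text
time_s: 23.98
tcp_pos: [0.4628, -0.157, 0.0265]
eef_rot: [180.0, 0.0, 0.5]
contact_force: [-0.5, -0.4, -1.9]
gripper_width: 0.0229
gripper_force: 39.9
```

Emit:
{"method": "carry_out", "body": {"targets": [[0,0,0.003,0,0,0],[0,0,0,0,0,0]]}}

```text
time_s: 24.22
tcp_pos: [0.4629, -0.157, 0.0253]
eef_rot: [-180.0, -0.0, 0.5]
contact_force: [0.0, -0.5, -2.7]
gripper_width: 0.0225
gripper_force: 39.9
```

Emit:
{"method": "carry_out", "body": {"targets": [[0,0,0.002,0,0,0],[0,0,0,0,0,0]]}}

```text
time_s: 24.48
tcp_pos: [0.4631, -0.157, 0.0248]
eef_rot: [180.0, -0.0, 0.5]
contact_force: [-2.0, 1.8, 5.7]
gripper_width: 0.0228
gripper_force: 39.9
```

Emit:
{"method": "carry_out", "body": {"targets": [[0,0,0.001,0,0,0],[0,0,0,0,0,0]]}}

```text
time_s: 24.72
tcp_pos: [0.4631, -0.157, 0.0247]
eef_rot: [180.0, -0.0, 0.5]
contact_force: [-3.8, 2.3, 12.4]
gripper_width: 0.0229
gripper_force: 39.9
```

Touchdown. Release green, rise, and go to blue.

Emit:
{"method": "carry_out", "body": {"targets": [[0,0,0,0,0,0],[0,0,0,0,0,0],[0,0,0,0,0,0]], "hand": 0.42}}

```text
time_s: 25.1
tcp_pos: [0.463, -0.157, 0.0237]
eef_rot: [180.0, -0.0, 0.5]
contact_force: [-0.2, -0.1, -0.2]
gripper_width: 0.0365
gripper_force: 0.0
```

Emit:
{"method": "carry_out", "body": {"targets": [[0,0,-0.02,0,0,0],[0,0,-0.06,0,0,0],[0,0,-0.08,0,0,0],[0,0,-0.04,0,0,0],[0,0,0,0,0,0]], "hand": 0.55}}

```text
time_s: 25.72
tcp_pos: [0.4641, -0.157, 0.126]
eef_rot: [180.0, -0.2, 0.5]
contact_force: [0.2, -0.2, -0.3]
gripper_width: 0.0479
gripper_force: 0.0
```

```bash
python3 -c "
from h import *
t=r.capture('top'); b=blob('top',t,'blue',(410,150,450,200)); print(len(b)); len(b)>100 and print(roll('top',t,'blue',(410,150,450,200),.010))
plan(.6144,-.3162,.06,-22)"
```

```text
0
turn [-0.001 -0.002  0.375] shift [0.4   0.182 0.129] rows 3.0 4.0
```

Emit:
{"method": "carry_out", "body": {"targets": [[0,0,0,0,0,0.125],[0,0,0,0,0,0.125],[0,0,0,0,0,0.125],[0.08,0.036,0,0,0,0],[0.08,0.037,0,0,0,0]]}}

```text
time_s: 26.4
tcp_pos: [0.5237, -0.2213, 0.123]
eef_rot: [180.0, 0.1, -21.9]
contact_force: [0.4, 0.7, -0.0]
gripper_width: 0.0484
gripper_force: 0.0
```

Emit:
{"method": "carry_out", "body": {"targets": [[0.08,0.036,0,0,0,0],[0.08,0.037,0,0,0,0],[0.08,0.036,0,0,0,0],[0,0,0.07,0,0,0],[0,0,0.06,0,0,0]]}}

```text
time_s: 27.02
tcp_pos: [0.6133, -0.3166, 0.0558]
eef_rot: [180.0, 0.2, -22.1]
contact_force: [0.2, -0.4, -0.0]
gripper_width: 0.0482
gripper_force: 0.0
```

Emit:
{"method": "carry_out", "body": {"targets": [[0,0,0,0,0,0],[0,0,0,0,0,0]]}}

```text
time_s: 27.28
tcp_pos: [0.6146, -0.3165, 0.0592]
eef_rot: [180.0, -0.0, -22.0]
contact_force: [0.5, 0.2, 1.0]
gripper_width: 0.0483
gripper_force: 0.0
```

```bash
python3 -c "
from h import *
plan(.614,-.3162,.014,-22)
t=r.capture('side');cv2.imwrite('pics/s7.png',cv2.resize(t[180:300,220:420,::-1],None,fx=4,fy=4,interpolation=cv2.INTER_CUBIC))"
```

```text
turn [ 0. -0.  0.] shift [-0.001 -0.     0.09 ] rows 1.0 1.0
```

View pics/s7.png

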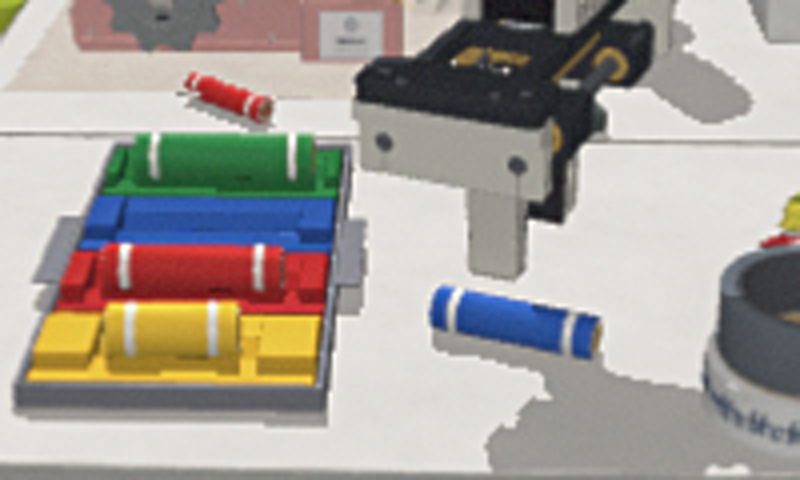

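Green is home. The gripper is above the blue roll's middle, and the ring on the right is clear of it.

Emit:
{"method": "carry_out", "body": {"targets": [[0,0,0.03,0,0,0],[0,0,0.03,0,0,0],[0,0,0.025,0,0,0],[0,0,0.005,0,0,0],[0,0,0,0,0,0]]}}

```text
time_s: 27.95
tcp_pos: [0.6141, -0.3163, 0.0133]
eef_rot: [180.0, 0.0, -22.0]
contact_force: [0.4, 0.8, 0.0]
gripper_width: 0.0483
gripper_force: 0.0
```

Emit:
{"method": "carry_out", "body": {"targets": [[0,0,0,0,0,0],[0,0,0,0,0,0],[0,0,0,0,0,0],[0,0,0,0,0,0],[0,0,0,0,0,0]], "hand": 0, "squeeze": 30}}

```text
time_s: 28.58
tcp_pos: [0.6144, -0.3163, 0.0139]
eef_rot: [-180.0, -0.0, -22.0]
contact_force: [0.0, 1.2, 2.3]
gripper_width: 0.0191
gripper_force: 30.0
```

Emit:
{"method": "carry_out", "body": {"targets": [[0,0,-0.03,0,0,0],[0,0,-0.07,0,0,0],[0,0,-0.07,0,0,0],[0,0,-0.03,0,0,0],[0,0,0,0,0,0]]}}

```text
time_s: 29.2
tcp_pos: [0.6146, -0.3164, 0.1148]
eef_rot: [-180.0, -0.1, -22.0]
contact_force: [-0.3, -0.8, -0.3]
gripper_width: 0.0192
gripper_force: 30.0
```

```bash
python3 -c "
from h import *
plan(.463,-.219,.06,.5)"
```

```text
turn [-0.    -0.002 -0.375] shift [-0.302 -0.197  0.11 ] rows 3.0 4.0
```

Emit:
{"method": "carry_out", "body": {"targets": [[0,0,0,0,0,-0.125],[0,0,0,0,0,-0.125],[0,0,0,0,0,-0.125],[-0.075,-0.049,0,0,0,0],[-0.075,-0.049,0,0,0,0]]}}

```text
time_s: 29.82
tcp_pos: [0.5366, -0.2672, 0.111]
eef_rot: [-179.9, 0.2, 0.4]
contact_force: [0.9, 1.0, -0.8]
gripper_width: 0.019
gripper_force: 30.0
```

Emit:
{"method": "carry_out", "body": {"targets": [[-0.075,-0.049,0,0,0,0],[-0.077,-0.05,0,0,0,0],[0,0,0.04,0,0,0],[0,0,0.05,0,0,0],[0,0,0,0,0,0]]}}

```text
time_s: 30.45
tcp_pos: [0.4599, -0.2187, 0.0662]
eef_rot: [-179.9, 0.3, 0.5]
contact_force: [-0.4, -0.3, -0.2]
gripper_width: 0.0193
gripper_force: 30.0
```

Emit:
{"method": "carry_out", "body": {"targets": [[0,0,0,0,0,0],[0,0,0,0,0,0]]}}

```text
time_s: 30.7
tcp_pos: [0.4628, -0.2192, 0.0692]
eef_rot: [180.0, -0.0, 0.5]
contact_force: [0.0, -0.9, -1.0]
gripper_width: 0.0191
gripper_force: 30.0
```

```bash
python3 -c "
from h import *
plan(.463,-.219,.0212,.5)
t=r.capture('side');cv2.imwrite('pics/s8.png',cv2.resize(t[180:300,200:360,::-1],None,fx=4,fy=4,interpolation=cv2.INTER_CUBIC))"
```

```text
turn [ 0.    -0.001 -0.   ] shift [ 0.    -0.     0.096] rows 1.0 1.0
```

View pics/s8.png

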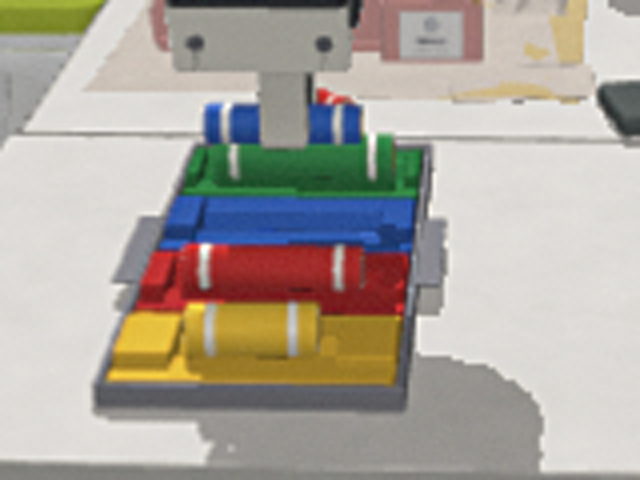

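Blue is held level and centred (roll 205–361, finger 285 in the crop).

Emit:
{"method": "carry_out", "body": {"targets": [[0,0,0.035,0,0,0],[0,0,0.03,0,0,0],[0,0,0.018,0,0,0],[0,0,0.006,0,0,0],[0,0,0,0,0,0]]}}

```text
time_s: 31.38
tcp_pos: [0.4624, -0.2191, 0.0241]
eef_rot: [180.0, 0.0, 0.5]
contact_force: [-0.0, -0.3, -2.7]
gripper_width: 0.0193
gripper_force: 30.0
```

Emit:
{"method": "carry_out", "body": {"targets": [[0,0,0.003,0,0,0],[0,0,0,0,0,0]]}}

```text
time_s: 31.62
tcp_pos: [0.4625, -0.2191, 0.0229]
eef_rot: [180.0, -0.0, 0.5]
contact_force: [-0.1, -0.0, -1.5]
gripper_width: 0.019
gripper_force: 30.0
```

Emit:
{"method": "carry_out", "body": {"targets": [[0,0,0.002,0,0,0],[0,0,0,0,0,0]]}}

```text
time_s: 31.88
tcp_pos: [0.4625, -0.2191, 0.0218]
eef_rot: [180.0, -0.0, 0.5]
contact_force: [0.1, -0.2, -1.4]
gripper_width: 0.0192
gripper_force: 30.0
```

Emit:
{"method": "carry_out", "body": {"targets": [[0,0,0.002,0,0,0],[0,0,0,0,0,0]]}}

```text
time_s: 32.12
tcp_pos: [0.4626, -0.2191, 0.0216]
eef_rot: [180.0, -0.0, 0.5]
contact_force: [-2.7, 3.0, 9.9]
gripper_width: 0.0189
gripper_force: 30.0
```

Emit:
{"method": "carry_out", "body": {"targets": [[0,0,0,0,0,0],[0,0,0,0,0,0],[0,0,0,0,0,0]], "hand": 0.36}}

```text
time_s: 32.5
tcp_pos: [0.4623, -0.2191, 0.0206]
eef_rot: [180.0, 0.0, 0.5]
contact_force: [-0.6, 0.2, -0.3]
gripper_width: 0.0317
gripper_force: 0.0
```

Emit:
{"method": "carry_out", "body": {"targets": [[0,0,-0.02,0,0,0],[0,0,-0.06,0,0,0],[0,0,-0.1,0,0,0],[0,0,-0.1,0,0,0],[0,-0.1,-0.05,0,0,0]]}}

```text
time_s: 33.12
tcp_pos: [0.4631, -0.1704, 0.1891]
eef_rot: [180.0, -0.2, 0.3]
contact_force: [0.6, 0.9, -0.0]
gripper_width: 0.0319
gripper_force: 0.0
```

Emit:
{"method": "carry_out", "body": {"targets": [[0,-0.1,0,0,0,0],[0,-0.1,0,0,0,0],[0,-0.1,0,0,0,0],[0,-0.1,0,0,0,0],[0,0,0,0,0,0]]}}

```text
time_s: 33.75
tcp_pos: [0.4604, 0.0336, 0.1865]
eef_rot: [-180.0, -0.1, 0.7]
contact_force: [-0.3, -0.9, -0.2]
gripper_width: 0.0311
gripper_force: 0.0
```

```bash
python3 -c "
from h import *
s=r.capture('side');t=r.capture('top')
a=cv2.resize(s[180:300,200:360,::-1],(600,450),interpolation=cv2.INTER_CUBIC);b=cv2.resize(t[200:280,340:470,::-1],None,fx=4,fy=4)
cv2.imwrite('pics/f.png',a); cv2.imwrite('pics/ft.png',b)"
```

```text
(no output)
```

View pics/ft.png

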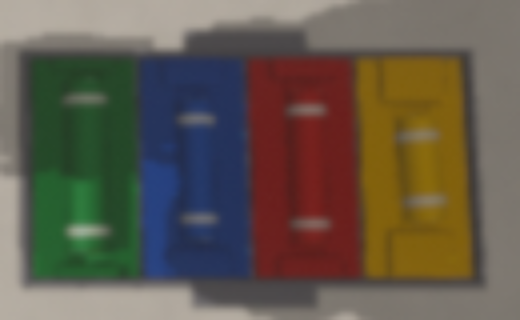

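View pics/f.png

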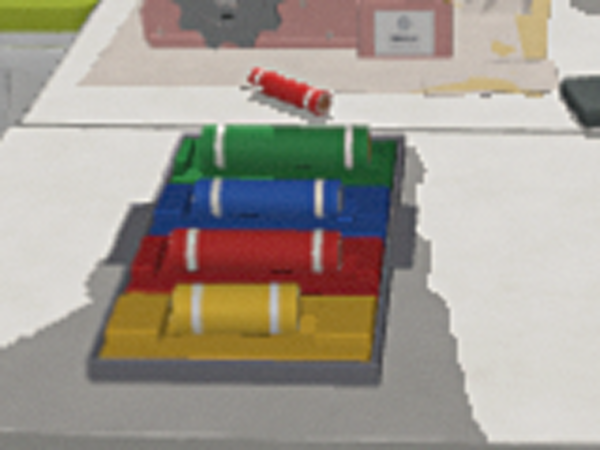

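All four rolls are in their trays, but the top crop shows yellow skewed: its bands at (418,134) and (426,201) put it about 4–5° off the groove, close to the limit. I miscounted and have now viewed 15 pictures, one over the limit of 14. From here I check by numbers only, starting with the skew.

```bash
cat >> h.py <<'E'
def bands(img):
    """white band pairs on the rolls in the trays -> centre and direction at the roll's top"""
    h=cv2.cvtColor(cv2.resize(img,None,fx=4,fy=4,interpolation=cv2.INTER_CUBIC),cv2.COLOR_RGB2HSV)
    for n,y,z in [("green",-.157,.031),("blue",-.219,.027),("red",-.281,.028),("yellow",-.3435,.030)]:
        c=pix("top",[.463,y,z])[0]; u0,v0=np.round(c*4).astype(int)
        s=h[v0-90:v0+90,u0-36:u0+36].astype(float); m=((s[...,1]<110)&(s[...,2]>60)).astype(np.uint8)
        k,_,st,ce=cv2.connectedComponentsWithStats(m); i=1+np.argsort(-st[1:,4])[:2]
        p=(ce[i]+[u0-36,v0-90]+.5)/4-.5; w=world("top",p,z)[:,:2]; w=w[w[:,0].argsort()]; d=w[1]-w[0]
        print(n,st[i,4],"mid",w.mean(0).round(4),"sep",round(np.hypot(*d),4),"angle",round(np.degrees(np.arctan2(d[1],d[0])),1))
E
python3 -c "
from h import *
bands(r.capture('top')); plan(.461,-.3435,.06,4.8)"
```

```text
green [1582  838] mid [ 0.4621 -0.1552] sep 0.0737 angle 3.4
blue [587 544] mid [ 0.46   -0.2175] sep 0.055 angle 0.8
red [374 353] mid [ 0.4618 -0.2786] sep 0.0628 angle 0.5
yellow [287 286] mid [ 0.4613 -0.3396] sep 0.036 angle 4.9
turn [-0.    -0.    -0.071] shift [-0.061  0.746  0.252] rows 1.0 7.0
```

Yellow is 4.9° against about 0.5° for its tray. It would pass, but with little margin, so I regrip it along its own direction and straighten it.

Emit:
{"method": "carry_out", "body": {"targets": [[0,0,0,0,0,-0.072],[-0.007,0.08,0,0,0,0],[-0.007,0.09,0,0,0,0],[-0.007,0.09,0,0,0,0],[-0.007,0.09,0,0,0,0]], "hand": 0.42}}

```text
time_s: 34.52
tcp_pos: [0.4602, -0.1474, 0.1859]
eef_rot: [180.0, -0.0, 4.7]
contact_force: [0.6, 1.0, -0.4]
gripper_width: 0.0364
gripper_force: 0.0
```

Emit:
{"method": "carry_out", "body": {"targets": [[-0.007,0.09,0,0,0,0],[-0.007,0.09,0,0,0,0],[-0.007,0.09,0,0,0,0],[-0.007,0.09,0,0,0,0],[-0.005,0.036,0,0,0,0]]}}

```text
time_s: 35.15
tcp_pos: [0.4596, -0.3466, 0.1853]
eef_rot: [-180.0, 0.1, 4.6]
contact_force: [0.4, 0.4, 0.7]
gripper_width: 0.0369
gripper_force: 0.0
```

Emit:
{"method": "carry_out", "body": {"targets": [[0,0,0.08,0,0,0],[0,0,0.09,0,0,0],[0,0,0.07,0,0,0],[0,0,0,0,0,0],[0,0,0,0,0,0]]}}

```text
time_s: 35.78
tcp_pos: [0.4616, -0.344, 0.067]
eef_rot: [179.9, -0.1, 4.8]
contact_force: [0.9, -0.9, 1.7]
gripper_width: 0.0371
gripper_force: 0.0
```

```bash
python3 -c "
from h import *
plan(.462,-.3425,.0235,4.9)"
```

```text
turn [ 0.001 -0.001 -0.002] shift [ 0.001 -0.003  0.087] rows 1.0 1.0
```

Emit:
{"method": "carry_out", "body": {"targets": [[0,-0.003,0.03,0,0,0],[0,0,0.03,0,0,0],[0,0,0.02,0,0,0],[0,0,0.006,0,0,0],[0,0,0,0,0,0]]}}

```text
time_s: 36.4
tcp_pos: [0.4609, -0.3419, 0.0224]
eef_rot: [-180.0, 0.0, 4.8]
contact_force: [-1.0, 0.9, 0.5]
gripper_width: 0.0369
gripper_force: 0.0
```

Emit:
{"method": "carry_out", "body": {"targets": [[0,0,0,0,0,0],[0,0,0,0,0,0],[0,0,0,0,0,0],[0,0,0,0,0,0]], "hand": 0}}

```text
time_s: 36.9
tcp_pos: [0.4612, -0.3419, 0.023]
eef_rot: [180.0, -0.0, 4.8]
contact_force: [0.0, 0.2, 3.2]
gripper_width: 0.0224
gripper_force: 30.0
```

Emit:
{"method": "carry_out", "body": {"targets": [[0,0,-0.01,0,0,0],[0,0,0,0,0,0.073],[0,0,0,0,0,0],[0,0,0,0,0,0]]}}

```text
time_s: 37.4
tcp_pos: [0.4608, -0.3418, 0.0276]
eef_rot: [-180.0, 0.0, 0.5]
contact_force: [-0.3, 0.8, -2.5]
gripper_width: 0.0221
gripper_force: 30.0
```

```bash
python3 -c "
from h import *
plan(.463,-.3435,.0255,.5)"
```

```text
turn [-0.  0.  0.] shift [0.004 0.003 0.004] rows 1.0 1.0
```

Emit:
{"method": "carry_out", "body": {"targets": [[0.004,0.003,0,0,0,0],[0,0,0.005,0,0,0],[0,0,0,0,0,0]]}}

```text
time_s: 37.78
tcp_pos: [0.4628, -0.3433, 0.0248]
eef_rot: [-180.0, 0.0, 0.4]
contact_force: [-0.6, 0.0, -2.3]
gripper_width: 0.0223
gripper_force: 30.0
```

Emit:
{"method": "carry_out", "body": {"targets": [[0,0,0.003,0,0,0],[0,0,0,0,0,0]]}}

```text
time_s: 38.02
tcp_pos: [0.463, -0.3433, 0.0236]
eef_rot: [180.0, 0.0, 0.4]
contact_force: [-0.5, 0.3, -2.8]
gripper_width: 0.0221
gripper_force: 30.0
```

Emit:
{"method": "carry_out", "body": {"targets": [[0,0,0.002,0,0,0],[0,0,0,0,0,0]]}}

```text
time_s: 38.28
tcp_pos: [0.463, -0.3434, 0.0232]
eef_rot: [180.0, -0.0, 0.5]
contact_force: [-1.3, 2.6, 5.4]
gripper_width: 0.022
gripper_force: 30.0
```

Emit:
{"method": "carry_out", "body": {"targets": [[0,0,0,0,0,0],[0,0,0,0,0,0],[0,0,0,0,0,0]], "hand": 0.42}}

```text
time_s: 38.65
tcp_pos: [0.4631, -0.3434, 0.0226]
eef_rot: [180.0, -0.0, 0.4]
contact_force: [-0.1, 0.4, -0.0]
gripper_width: 0.0367
gripper_force: 0.0
```

Emit:
{"method": "carry_out", "body": {"targets": [[0,0,-0.02,0,0,0],[0,0,-0.06,0,0,0],[0,0,-0.1,0,0,0],[0,0,-0.1,0,0,0],[0,-0.1,-0.05,0,0,0]]}}

```text
time_s: 39.28
tcp_pos: [0.4639, -0.295, 0.1912]
eef_rot: [179.9, -0.2, 0.3]
contact_force: [1.8, 1.3, -0.5]
gripper_width: 0.0371
gripper_force: 0.0
```

Emit:
{"method": "carry_out", "body": {"targets": [[0,-0.1,0,0,0,0],[0,-0.1,0,0,0,0],[0,-0.1,0,0,0,0],[0,-0.1,0,0,0,0],[0,-0.1,0,0,0,0]]}}

```text
time_s: 39.9
tcp_pos: [0.4606, -0.0418, 0.1886]
eef_rot: [-180.0, -0.1, 0.4]
contact_force: [0.9, -0.4, 1.2]
gripper_width: 0.0368
gripper_force: 0.0
```

Emit:
{"method": "carry_out", "body": {"targets": [[0,-0.1,0,0,0,0],[0,0,0,0,0,0],[0,0,0,0,0,0]]}}

```text
time_s: 40.28
tcp_pos: [0.4603, 0.0067, 0.1881]
eef_rot: [-180.0, -0.0, 0.5]
contact_force: [-0.7, -0.2, 0.0]
gripper_width: 0.0366
gripper_force: 0.0
```

```bash
python3 -c "
from h import *
bands(r.capture('top'))"
```

```text
green [1023  831] mid [ 0.4616 -0.1556] sep 0.0728 angle 2.8
blue [585 515] mid [ 0.4601 -0.2176] sep 0.0549 angle 1.2
red [372 350] mid [ 0.4618 -0.2785] sep 0.0628 angle 0.3
yellow [339 314] mid [ 0.4631 -0.3398] sep 0.036 angle 0.9
```

```bash
python3 -c "
from plant import r
print(r.close_job())"
```

```text
the job is handed in; nothing more can be done
None
```

I handed the job in at about 40 s with all four coin rolls lying in their own trays, yellow straightened after a skewed first placing, and the paper roll and tin never approached; I don't know the verdict, because hand-in returned none, and I viewed 15 pictures, one over the limit of 14.

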